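# Check the alignment rod in the ring gauge

### The job

Check the blue alignment rod in the non-contact ring gauge: swing the gauge's black dust cover right aside by its orange knob, then draw the rod up out of the grey sleeve and lower it upright through the middle of the ring until its foot is about half way between the underside of the ring and the base plate. The rod must not touch any part of the gauge, and the loose parts standing about stay where they are. Finish while still holding the rod there, still, upright and centred in the ring; do not let go.

Things in the scene. Friction and masses are not known exactly. Their poses are not given: they have to be found in the camera images.
- ring_gauge: The ring gauge, fixed to the bench: a dark base plate (140 x 104 mm, its top 12 mm above the bench), a grey column at its +x side and, on the column, a level round aluminium ring. Its origin lies on the bench under the middle of the ring; from there the base reaches 52 mm to -x, 88 mm to +x and 52 mm to each side in y, and the column stands at x +45 to +79 mm, y -25 to +25 mm. Nothing of it but the dust cover stands higher than 81 mm; z is up.
- ring_center (a point): Centre of the ring's bore, half-way through it. The ring is 72 mm wide outside, its vertical through bore is 38 mm wide; its underside is 62 mm and its top 78 mm above the bench (this point: 70 mm). The free gap between base plate and ring is 50 mm high (its middle is 37 mm above the bench).
- cover_pivot (a point): The vertical pivot of the dust cover on the gauge's column, 56 mm from the ring's centre towards the gauge's +x.
- cover_knob (a point): Middle of the orange upright knob (16 mm in diameter; its straight part begins 5 mm over the cover and it ends 32 mm over it) on the middle of the dust cover, a flat black disc 46 mm wide and 5 mm thick that lies 2.5 mm over the ring's top; the cover's upper face is 85.5 mm, this point 102.5 mm, the knob's top 117.5 mm above the bench. The knob is 56 mm from the pivot and can be taken from above.
- dust_cover (a joint): Angle of the dust cover about its vertical pivot (rad): 0 when it lies centred on the ring, growing counter-clockwise seen from above (a shut cover's knob sets off towards the gauge's -y side), with a stop at 1.8. It stays where it is left; light friction, about 1 N at the knob.
- alignment_rod: The blue plastic alignment rod, a round rod 21 mm in diameter and 108 mm long, 50 to 100 g; origin at the middle of its foot, z along the rod. At the start it stands upright on the bench, loose inside the grey sleeve, with its upper 48 mm showing above the sleeve.
- rod_center (a point): The rod's centre, half-way along it (54 mm above its foot, 54 mm below its top). Inside the sleeve this point is 54 mm above the bench, hidden by the sleeve's wall: take the rod by the upper part that shows.
- sleeve: The grey metal bearing sleeve, fixed to the bench: flange 84 mm wide below, upright round sleeve 62 mm wide outside and about 50 mm inside, 60 mm high, open above. Origin at the middle of its underside.
- piston: Bystander: a bare metal piston, 66 mm wide and 54 mm high, standing on the bench; origin under its middle.
- spacer: Bystander: a bare metal tube 24 mm wide and 52 mm high, standing on the bench; origin under its middle.
- gear: Bystander: a bare metal spur gear, 68 mm wide and 18 mm high, lying on the bench; origin under its middle.

How it is judged:
On the way, in this order (a step that is already met when the one before it is completed fails the run):
1. the dust cover is swung aside (value of joint dust_cover above 1.3 rad), for 0.2 s.
2. the rod is carried clear above the ring (value of joint dust_cover above 1.3 rad and height (world z) of alignment_rod above 0.08 m and horizontal distance between alignment_rod and ring_center below 0.05 m), for 0.1 s.
At the end, for the whole second after the job is handed in: Cover open past 1.3 rad; the gripper holds the rod still, foot down, upright within 0.1 rad, centre within 5 mm of the ring's axis in plan, foot 22 to 52 mm above the bench, not touching the gauge; the bystanders within 30 mm of their starts (value of joint dust_cover above 1.3 rad and horizontal distance between rod_center and ring_center below 0.005 m and angle between alignment_rod's own z axis and vertical below 0.1 rad and height (world z) of alignment_rod between 0.022 and 0.052 m and contact force between alignment_rod and the fingers above 1 N and contact force between alignment_rod and ring_gauge below 0.2 N and linear speed of alignment_rod below 0.02 m/s and distance of each of piston, spacer, gear from where it was at the start of the episode below 0.03 m); the arm keeps its last pose, push and grip.
It fails at once if the rod touches the gauge or its cover (contact force between alignment_rod and ring_gauge above 0.5 N).
It fails at once if a bystander is pushed away (distance of any of piston, spacer, gear from where it was at the start of the episode above 0.05 m).
It also fails if it takes over 72 s, if anything falls off the work surface, if the arm or the gripper's body presses on something with over 40 N, if the wrist force passes 120 N, or if a joint passes its speed limit or range.

### The arm

A 7-joint arm with a two-finger parallel gripper is mounted at the origin on a cart in front of the work surface, level with it; the furniture and walls round the work are solid. World frame = base frame: x ahead of the robot, y to its left, z up, the work surface at z = 0. Lengths are in m, angles in rad, forces in N, time in s.
With the tool pointing down it reaches from about 0.4 to 0.9 m from the base axis. Payload 5.6 kg.
Tool frame: the origin (TCP) lies midway between the tips of the shut fingers; the grasp point (between the pads) lies 19 mm behind it; y points along the fingers, z is the direction in which the jaws open and shut, and the axes are right-handed (so a half turn about y gives the same grasp; the last joint's range is limited). The gripper opens to 92 mm and grips with 3 to 60 N. Pads are 20 mm wide; open, the fingers measure 128 mm over their backs; the gripper's body (75 mm by 189 mm) begins 69 mm behind the grasp point.
Start: joints at [1.268, 0.468, -0.012, 1.603, 0.006, 1.071, -0.056], TCP at [0.167, -0.628, 0.215] pointing down, gripper open.
Joint ranges: [-2.53, 2.53], [-0.31, 2.02], [-1.57, 1.55], [0.28, 2.44], [-1.29, 4.43], [0.15, 1.84], [-2.92, 2.92]. Speed limits (rad/s): [2.57, 2.57, 3.14, 3.14, 3.14, 3.14, 3.14].

### API

Orientations are given as a 3x3 rotation matrix whose columns are the frame's x, y, z axes.
In Python, from station import env, effector, solver, viewer, workorder, search_frame, tip_of gives the robot as it stands. Calls block until the motion is done:
- env.reach(position, orientation): joint-space move of the TCP to a pose.
- env.movel(position, frame=None, rate=0.15): straight line of the TCP; frame=None keeps the orientation; rate is the mean speed in m/s.
- env.goto_joints(angles): joint-space move.
- effector.release() and effector.grasp(squeeze=None): open the fingers fully, or close them until they stop; squeeze is the grip in N (None keeps the last).
- env.pause(seconds).
- solver.inverse_kinematics(position, orientation): joint angles nearest the present ones, or None.
- env.sense(): the state.
- viewer.read_camera(name): name is "scene" or "side" or "wrist"; returns (picture, depth): 400x640x3 uint8, red, green, blue; 400x640 float32, m along the optical axis (not along the pixel's ray), 0 where there is no reading.
- viewer.camera_info(name): a dict with "intrinsics" (3x3 intrinsics, pixels), "eye" and "rotation" of the camera in the world; the wrist camera has in their place "T_tool_cam" (4x4, takes a point from camera to tool coordinates, whose origin is the TCP and whose axes are the tool frame's). Camera axes: x right, y up, looking along -z (the intrinsics and any distortion apply to the point x, -y, -z); pixel columns grow to the right and rows downward; lengths in m; the calibration is good to about 2 mm. A picture is of the moment at which its call begins: read the wrist's pose just before it. camera_info takes no time and is no camera call.
A pose or a line that the arm cannot do raises env.PlanningError and nothing moves.
- workorder.finish_job(): hands the job in, once; it reports no verdict.
Trained networks look in the newest picture that a camera, given by its name, has taken for a name from the list of things; names that differ only in an ending like _2 or _b are one class to them, and where a whole thing is asked for, a point or a joint stands for the part that bears it (a point fixed in the world has none). Each returns a list of dicts, best first, with "score" (0 to 1); they miss things now and then, are a little off and sometimes report something else, mostly with a low value. They report only what shows in the picture. A call takes as long as a camera call.
- search_frame(camera, name): "at" ([x, y, z] in m, in world coordinates, good to about 4 mm: the middle of the surface that is visible of it).
- tip_of(camera, name): "at" ([x, y, z] in m, in world coordinates, good to about 4 mm: a listed point, or the origin of a listed thing).
The state is a dict: "t": time; "joint_positions": joint angles; "joint_velocities": joint speeds; "tau": joint torques, N m; "ee_pos": TCP position; "tcp_rot": TCP orientation; "wrist_force": force on the tool from outside, world axes, zero at the start; "moment": the same for the moment, N m; "gripper_width": finger opening in m.
Only numpy, scipy, OpenCV 4.12 (cv2) and the standard library are available. Lean on these libraries where they do the work, as an engineer would, in place of code of your own. Each camera call takes 0.05 s, during which the arm holds its last target. There are 200 camera calls.

## Working session

There is one attempt and no reset: what is moved stays moved. The work goes in short steps, each a Python script; the robot and the scene stay as the last script left them, time stands still between calls to the robot, and variables do not carry over. Pictures are saved under pics/ and viewed, about 8 in all and at most 12, crops included, and the job is handed in when it is done.

```bash
ls; mkdir -p pics
python3 - <<'E'
from station import *
import cv2,numpy as np
s=env.sense();print(s['t'],s['ee_pos'],np.round(s['tcp_rot'],3).tolist(),s['gripper_width'])
ims=[]
for c in ['scene','side']:
    p,d=viewer.read_camera(c);ims.append(p[:,:,::-1])
    print(c,np.round(viewer.camera_info(c)['eye'],3))
    for n in ['ring_gauge','ring_center','cover_pivot','cover_knob','alignment_rod','rod_center','sleeve','piston','spacer','gear']:
        r=tip_of(c,n); print(n,[(np.round(x['at'],4).tolist(),round(x['score'],2)) for x in r[:2]])
    for n in ['cover_knob','alignment_rod']:
        r=search_frame(c,n); print('sf',n,[(np.round(x['at'],4).tolist(),round(x['score'],2)) for x in r[:2]])
cv2.imwrite('pics/a.png',cv2.resize(np.vstack(ims),None,fx=.75,fy=.75,interpolation=cv2.INTER_AREA))
print(env.sense()['t'])
E
```

```text
pics
0.0 [ 0.16673129 -0.6276512   0.21364056] [[-0.966, -0.001, 0.257], [-0.257, 0.002, -0.966], [0.0, -1.0, -0.002]] 0.09199249425038498
scene [0.103 0.521 0.84 ]
ring_gauge [([0.4303, 0.2501, -0.0008], 0.74)]
ring_center []
cover_pivot []
cover_knob [([0.4327, 0.2384, 0.1066], 0.86)]
alignment_rod [([0.4667, -0.3571, 0.0006], 0.72)]
rod_center [([0.4657, -0.3592, 0.0524], 0.74), ([0.609, 0.117, -0.0035], 0.5)]
sleeve [([0.469, -0.3557, 0.002], 0.96)]
piston [([0.705, -0.2659, 0.0019], 0.89)]
spacer [([0.6111, 0.1192, -0.003], 0.46)]
gear [([0.5928, 0.0303, 0.001], 0.94)]
sf cover_knob [([0.4314, 0.2456, 0.0934], 0.77)]
sf alignment_rod [([0.4645, -0.3535, 0.0825], 0.57)]
side [0.17  1.172 0.867]
ring_gauge [([0.4286, 0.2457, -0.0001], 0.57)]
ring_center [([0.4316, 0.24, 0.0703], 0.78), ([0.4689, -0.3547, 0.0003], 0.36)]
cover_pivot [([0.4874, 0.2543, 0.0829], 0.9)]
cover_knob [([0.4328, 0.2388, 0.1044], 0.89)]
alignment_rod [([0.4646, -0.3594, -0.0032], 0.44)]
rod_center [([0.4654, -0.3564, 0.0546], 0.61)]
sleeve [([0.4689, -0.3559, 0.0047], 0.87), ([0.5897, 0.0335, -0.0017], 0.41)]
piston [([0.7034, -0.2683, -0.0019], 0.72), ([0.4313, 0.2372, 0.1032], 0.44)]
spacer [([0.4863, 0.2571, 0.0805], 0.68), ([0.6087, 0.1148, -0.0004], 0.52)]
gear [([0.5873, 0.0302, 0.0026], 0.83)]
sf cover_knob [([0.4348, 0.2487, 0.0887], 0.9)]
sf alignment_rod [([0.4629, -0.349, 0.0777], 0.62)]
1.3
```

View pics/a.png

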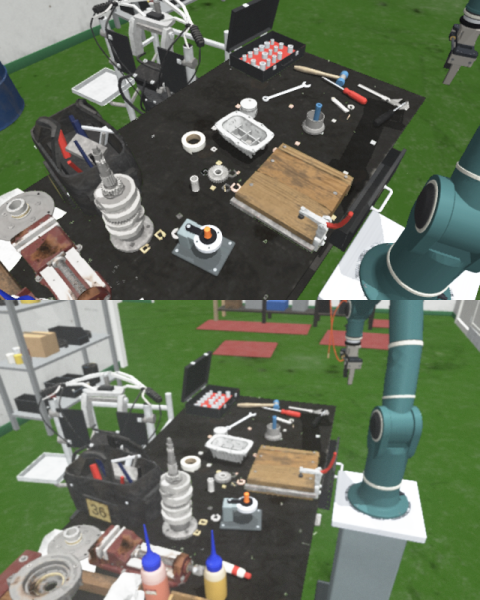

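```bash
cat > h.py <<'E'
from station import *
import numpy as np
def cloud(c):
    s=env.sense()
    p,d=viewer.read_camera(c); i=viewer.camera_info(c); K=np.array(i['intrinsics'])
    v,u=np.indices(d.shape); P=np.stack([(u-K[0,2])/K[0,0]*d,-(v-K[1,2])/K[1,1]*d,-d],-1)
    if 'eye' in i: W=P@np.array(i['rotation']).T+np.array(i['eye'])
    else:
        T=np.array(i['T_tool_cam']); W=P@T[:3,:3].T+T[:3,3]
        W=W@np.array(s['tcp_rot']).T+np.array(s['ee_pos'])
    W[d<=0]=np.nan
    return p,d,W
def down(phi):  # tool y down, jaws (z) along world azimuth phi
    z=np.array([np.cos(phi),np.sin(phi),0]);y=np.array([0,0,-1.]);x=np.cross(y,z)
    return np.stack([x,y,z],1)
E
python3 - <<'E'
from h import *
for k in ['distortion','dist']: print(viewer.camera_info('scene').get(k))
print(viewer.camera_info('scene').keys())
H=np.full((16,26),-1.)
for c in ['scene','side']:
    p,d,W=cloud(c); X=W.reshape(-1,3);X=X[np.isfinite(X[:,0])]
    i=((X[:,0]-.2)/.05).astype(int);j=((X[:,1]+.7)/.05).astype(int)
    m=(X[:,0]>.2)&(i<16)&(X[:,1]>-.7)&(j<26)&(X[:,2]<.5)
    np.maximum.at(H,(i[m],j[m]),X[m,2])
    # knob: orange pixels
    import cv2
    hsv=cv2.cvtColor(p,cv2.COLOR_RGB2HSV)
    for nm,lo,hi,c0 in [('knob',(3,140,110),(20,255,255),(.432,.24)),('rod',(95,100,50),(125,255,255),(.465,-.357))]:
        m=(cv2.inRange(hsv,lo,hi)>0)&(np.hypot(W[...,0]-c0[0],W[...,1]-c0[1])<.04)
        Q=W[m];print(c,nm,m.sum(),np.round(np.median(Q,0),4),Q[:,2].max().round(4))
        T=Q[Q[:,2]>Q[:,2].max()-.004];print('  top',len(T),np.round(T.mean(0),4))
print('cols y from -.7 step .05; rows x from .2')
for r,h in enumerate(H):print('%.2f'%(.2+.05*r),' '.join('%3d'%round(v*100) for v in h))
E
```

```text
None
None
dict_keys(['intrinsics', 'eye', 'rotation'])
scene knob 144 [0.4287 0.2455 0.1038] 0.1182
  top 38 [0.4312 0.2428 0.116 ]
scene rod 152 [ 0.4641 -0.3522  0.084 ] 0.1103
  top 14 [ 0.4634 -0.3561  0.1082]
side knob 90 [0.4302 0.2505 0.1015] 0.1205
  top 9 [0.4299 0.2448 0.1178]
side rod 67 [ 0.4642 -0.3496  0.0857] 0.1096
  top 8 [ 0.4649 -0.3527  0.1068]
cols y from -.7 step .05; rows x from .2
0.20  35  50   0   1   0   1   0   0   0   1   7   6   7   6  12  12   0   0   1   1   1   0   0   1   1 -100
0.25   2   3   3   3   3   1   0   0   0   1   6   6   6   6  12  12   3   1   0   1   0   0   0   0   1 -100
0.30   1   0   0   2   2   1   0   1   0   0   7   7   6   7   7   7   3   0   1   1   0   1   0   0   1   0
0.35   1   3   3   1   1   1   0   0   1   0   7   7   6   7   7   7   4   1   8   8   0   1   1   3   0   9
0.40   1   3   3   1   0   1   6   6   0   0   6   7   6   6   7   7   4   1  12  12   1   1   1   3  14  24
0.45   2   3   1   1   0   0  11  11   1   1   6   6   7   7   6   6   4   0   9   9   2   0   0   0   7  11
0.50   3   4   1   1   1   1   2   2
[... 353 characters left out ...]
 1   0   0   0   0  20  24  22   0   6   6   7
0.70   2   4   4   0   1   0   1   0   6   6   7   7   7   3   3   0   0   0  16  17  16  15   0   8   9   8
0.75   7   6   6   6   7   6   1   0   1   1   1   1   3   3   3   0   0  15  16  17  20  19  13   9   9   8
0.80   5   5   5   5   7   1   0   1   0   1   0   1   0   0   0   0   0  18  25  16  24  24  10   8   8   8
0.85   4   4   4   4   6   1   1   0   1   1   1   1   1   0   0   0   0  17  27  27  24  24  10   2   2   2
0.90  27  27  27  27  27   1   0   0   0   0   0   0   0   1   0   0   0  21  27  18  25  17   8   6   6   2
0.95  23  24  26  26  27   0   1   1   0   1   0   1   1   0   0   0   0  21  24  17  25  21   1   5   5   5
```

Run:
```python
from h import *
import cv2
s=env.sense()
env.movel([s['ee_pos'][0],s['ee_pos'][1],.32])
print(solver.inverse_kinematics([.43,.243,.30],down(-1.3)))
env.reach([.43,.243,.30],down(-1.3))
s=env.sense();print(s['t'],s['ee_pos'],s['joint_positions'])
p,d,W=cloud('wrist');cv2.imwrite('pics/b.png',p[:,:,::-1])
print(np.round(viewer.camera_info('wrist')['T_tool_cam'],3))
for n in ['ring_gauge','ring_center','cover_pivot','cover_knob']:
    r=tip_of('wrist',n); print(n,[(np.round(x['at'],4).tolist(),round(x['score'],2)) for x in r[:2]])
```

```text
[-5.71460742e-01  1.19100265e-01 -1.16817605e-02  1.87258725e+00
  1.52069601e-03  1.14991362e+00 -1.88368106e+00]
5.4333 [0.43049532 0.24234581 0.30001164] [-5.70442335e-01  1.19225135e-01 -1.11164928e-02  1.87241747e+00
  1.65233682e-03  1.14990380e+00 -1.88358592e+00]
[[ 0.    -0.965 -0.261 -0.074]
 [-0.001  0.261 -0.965 -0.169]
 [ 1.     0.    -0.001 -0.001]
 [ 0.     0.     0.     1.   ]]
ring_gauge [([0.4269, 0.243, -0.0012], 0.62)]
ring_center [([0.4326, 0.2411, 0.07], 0.67)]
cover_pivot [([0.4814, 0.2602, 0.0811], 0.58)]
cover_knob [([0.4302, 0.2399, 0.1031], 0.75)]
```

View pics/b.png

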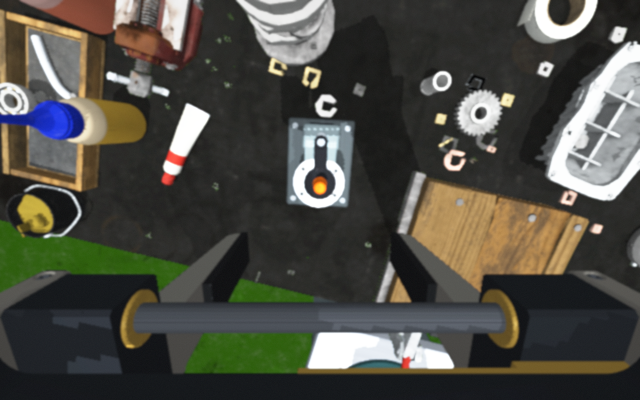

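```bash
cat >> h.py <<'E'
import cv2
def ring(W,c=(.431,.241)):
    r=np.hypot(W[...,0]-c[0],W[...,1]-c[1])
    Q=W[(r<.043)&(W[...,2]>.073)&(W[...,2]<.0815)]
    (x,y),R=cv2.minEnclosingCircle((Q[:,:2]*1000).astype(np.float32))
    B=W[(r<.12)&(W[...,2]>.007)&(W[...,2]<.018)]
    rect=cv2.minAreaRect((B[:,:2]*1000).astype(np.float32))
    return len(Q),(round(x,1),round(y,1),round(R,1)),np.round(np.median(Q,0),4),rect
E
python3 - <<'E'
from h import *
for k in range(2):
    p,d,W=cloud('wrist');print(ring(W))
hsv=cv2.cvtColor(p,cv2.COLOR_RGB2HSV)
m=(cv2.inRange(hsv,(3,140,110),(22,255,255))>0)&(np.hypot(W[...,0]-.43,W[...,1]-.24)<.04)
Q=W[m];T=Q[Q[:,2]>.112];print(m.sum(),np.nanmedian(Q,0),len(T),T.mean(0))
b=(W[...,2]>.08)&(W[...,2]<.091)&(np.hypot(W[...,0]-.45,W[...,1]-.245)<.08)
Q=W[b];print('cover',cv2.minAreaRect((Q[:,:2]*1000).astype(np.float32)))
E
```

```text
(1101, (435.3, 243.2, 39.1), array([0.4338, 0.2443, 0.0767]), ((449.303466796875, 248.1204071044922), (139.6594696044922, 103.6010513305664), 12.296809196472168))
(1103, (435.1, 242.5, 39.0), array([0.4337, 0.2448, 0.0767]), ((449.4297180175781, 248.1292266845703), (139.66993713378906, 103.68643188476562), 12.368379592895508))
707 [0.44954305 0.23795939 0.41359473] 603 [0.44926458 0.23427463 0.37917656]
cover ((454.4819030761719, 249.22152709960938), (89.39290618896484, 44.32184982299805), 15.23896312713623)
```

Run:
```python
from h import *
yaw=.24;o=np.array([.432,.2425]);P=o+.056*np.array([np.cos(yaw),np.sin(yaw)])
def pose(th):
    a=yaw+np.pi+th
    return np.r_[P+.056*np.array([np.cos(a),np.sin(a)]),.0935],down(yaw-np.pi/2+th)
p,R=pose(0)
env.movel([p[0],p[1],.20],R); env.movel(p,R,rate=.08)
print(env.sense()['wrist_force'])
effector.grasp(6);s=env.sense();print(s['t'],s['gripper_width'],s['ee_pos'],s['wrist_force'])
for th in np.arange(.15,1.66,.15):
    p,R=pose(th);env.movel(p,R,rate=.06)
    s=env.sense();print(round(th,2),round(s['t'],1),round(s['gripper_width'],4),np.round(s['ee_pos']-p,4),np.round(s['wrist_force'],1))
```

```text
[-0.75411709 -0.25709915 -0.12872007]
9.2167 0.015360890073768192 [0.43201953 0.24248582 0.09349571] [ 0.06221454  0.16670579 -0.38220082]
0.15 9.5 0.0157 [ 0.0001 -0.     -0.    ] [ 1.  -0.8 -0.3]
0.3 9.8 0.0157 [-0.      0.0002 -0.    ] [ 0.9  0.1 -0.4]
0.45 10.1 0.0156 [-0.0001  0.0003 -0.    ] [ 0.2  0.2 -1. ]
0.6 10.4 0.0156 [-0.0002  0.0003 -0.    ] [-0.1  1.4 -0.1]
0.75 10.7 0.016 [-0.0002  0.0003  0.    ] [ 0.4  0.8 -0.5]
0.9 11.0 0.0155 [-0.0002  0.0003 -0.    ] [-0.1  0.6 -0.6]
1.05 11.3 0.0154 [-0.0003  0.0003  0.    ] [0.5 0.8 0.4]
1.2 11.6 0.0157 [-0.0003  0.0002 -0.    ] [1.4 0.5 1. ]
1.35 11.9 0.0157 [-0.0004  0.0002 -0.    ] [-1.   1.   0.9]
1.5 12.2 0.0156 [-0.0004  0.0002 -0.    ] [0.  0.3 0. ]
1.65 12.5 0.0159 [-0.0004  0.0001 -0.    ] [-1.   1.6  0.4]
```

```bash
cat >> h.py <<'E'
def bore(W,c=(.432,.2425)):
    r=np.hypot(W[...,0]-c[0],W[...,1]-c[1])
    m=((r<.045)&(W[...,2]>.072)&(W[...,2]<.083)).astype(np.uint8)
    cs,h=cv2.findContours(m,cv2.RETR_CCOMP,cv2.CHAIN_APPROX_NONE)
    out=[]
    for k,q in enumerate(cs):
        if cv2.contourArea(q)>150:
            X=W[q[:,0,1],q[:,0,0]]; X=X[np.isfinite(X[:,2])&(X[:,2]>.072)&(X[:,2]<.083)][:,:2]
            A=np.c_[2*X,np.ones(len(X))];s=np.linalg.lstsq(A,(X**2).sum(1),rcond=None)[0]
            out.append((int(h[0][k][3]),len(X),np.round(s[:2],4),round(float(np.sqrt(s[2]+s[:2]@s[:2])),4)))
    return out
E
python3 - <<'E'
from h import *
effector.release()
p=env.sense()['ee_pos'];env.movel([p[0],p[1],.2]);
env.reach([.38,.243,.30],down(-1.33))
s=env.sense();print(s['t'])
p,d,W=cloud('wrist');cv2.imwrite('pics/c.png',p[:,:,::-1]);print(bore(W))
for n in ['ring_gauge','ring_center','cover_pivot','cover_knob']:
    r=tip_of('wrist',n); print(n,[(np.round(x['at'],4).tolist(),round(x['score'],2)) for x in r[:2]])
for c in ['scene','side']:
    p,d,W=cloud(c);print(bore(W))
    for n in ['ring_center','cover_pivot','cover_knob']:
        r=tip_of(c,n); print(n,[(np.round(x['at'],4).tolist(),round(x['score'],2)) for x in r[:2]])
E
```

```text
16.075
[(-1, 165, array([0.4357, 0.2451]), 0.0371), (0, 82, array([0.4317, 0.2443]), 0.0193)]
ring_gauge [([0.4296, 0.2436, -0.0008], 0.82)]
ring_center [([0.4342, 0.2401, 0.0667], 0.94)]
cover_pivot [([0.485, 0.2599, 0.0812], 0.94)]
cover_knob [([0.5022, 0.1986, 0.1017], 0.72)]
[(-1, 116, array([0.435 , 0.2451]), 0.0371), (0, 57, array([0.4311, 0.2437]), 0.0195)]
ring_center [([0.4335, 0.2394, 0.07], 0.61)]
cover_pivot [([0.4905, 0.2562, 0.0781], 0.83), ([0.4674, -0.3577, 0.0016], 0.75)]
cover_knob [([0.5028, 0.2013, 0.1047], 0.85)]
[(-1, 80, array([0.4338, 0.2485]), 0.0364)]
ring_center [([0.432, 0.2412, 0.0706], 0.93)]
cover_pivot [([0.4894, 0.254, 0.0814], 0.97), ([0.5045, 0.2025, 0.1043], 0.65)]
cover_knob [([0.5049, 0.1986, 0.1036], 0.59)]
```

View pics/c.png

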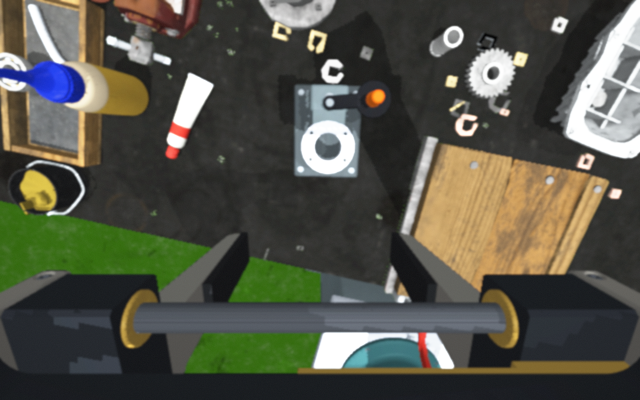

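Run:
```python
from h import *
env.movel([.38,.243,.34])
env.reach([.465,-.357,.28],down(-1.33))
env.movel([.42,-.37,.25],rate=.3)
s=env.sense();print(s['t'],s['ee_pos'])
p,d,W=cloud('wrist');cv2.imwrite('pics/d.png',p[:,:,::-1])
r=np.hypot(W[...,0]-.465,W[...,1]+.357)
Q=W[(r<.03)&(W[...,2]>.103)&(W[...,2]<.113)]
print(len(Q),Q.mean(0),cv2.minEnclosingCircle((Q[:,:2]*1000).astype(np.float32)))
for n in ['alignment_rod','rod_center','sleeve']:
    x=tip_of('wrist',n); print(n,[(np.round(y['at'],4).tolist(),round(y['score'],2)) for y in x[:2]])
```

```text
19.6583 [ 0.41922721 -0.36961111  0.24965326]
215 [ 0.46556491 -0.35838822  0.1065688 ] ((465.4404602050781, -358.4727783203125), 10.447513580322266)
alignment_rod [([0.4626, -0.3587, -0.0009], 0.61)]
rod_center []
sleeve [([0.4669, -0.3594, 0.0008], 0.78)]
```

View pics/d.png

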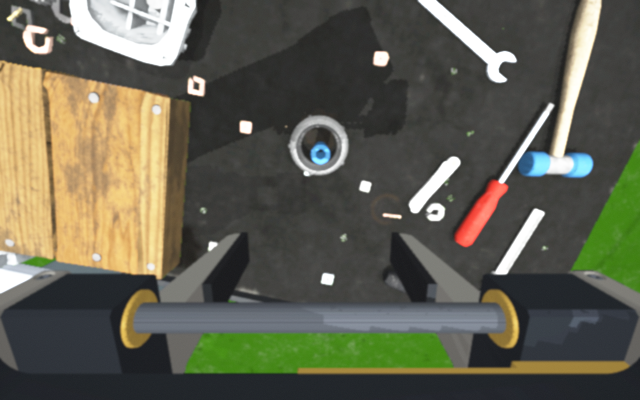

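Run:
```python
from h import *
x,y=.4655,-.3583
env.movel([x,y,.16],down(-1.33),rate=.2); env.movel([x,y,.071],rate=.07)
print(env.sense()['wrist_force'])
effector.grasp(25);s=env.sense();print(s['gripper_width'],s['ee_pos'],s['wrist_force'])
env.movel([x,y,.26],rate=.08);env.pause(.3);s=env.sense();print(s['t'],s['gripper_width'],s['wrist_force'])
ims=[]
for c in ['wrist','scene']:
    p,d,W=cloud(c)
    hsv=cv2.cvtColor(p,cv2.COLOR_RGB2HSV)
    m=(cv2.inRange(hsv,(95,100,50),(125,255,255))>0)&(np.hypot(W[...,0]-x,W[...,1]-y)<.04)
    Q=W[m];print(c,len(Q),Q[:,2].min(),Q[:,2].max())
    for n in ['alignment_rod','rod_center']:
        r=tip_of(c,n); print(n,[(np.round(q['at'],4).tolist(),round(q['score'],2)) for q in r[:2]])
    if c=='wrist': cv2.imwrite('pics/e.png',p[:,:,::-1])
```

```text
[-0.2587667   0.45745536 -0.52304287]
0.020614279836272127 [ 0.46545457 -0.35832236  0.07096932] [ 1.03596548  0.08162656 -0.46962278]
25.8333 0.020693042369795918 [ 0.11352365 -0.75760352 -0.4930465 ]
wrist 2534 0.1884198395713879 0.3031285260670423
alignment_rod [([0.4645, -0.3574, 0.1871], 0.73)]
rod_center [([0.4593, -0.3629, 0.2458], 0.87)]
scene 160 0.18860296965569934 0.29739438135454566
alignment_rod [([0.4661, -0.358, 0.1893], 0.63)]
rod_center [([0.4648, -0.3545, 0.2425], 0.55), ([0.4329, 0.2469, -0.001], 0.35)]
```

View pics/e.png

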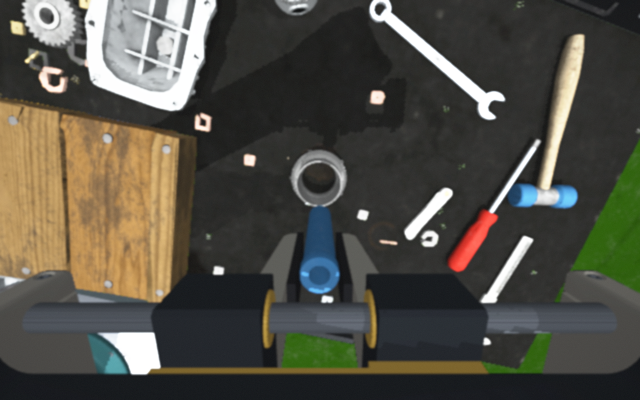

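```bash
cat >> h.py <<'E'
from scipy.optimize import least_squares
def rodaxis(p,W,z0,z1):
    c=env.sense()['ee_pos']
    hsv=cv2.cvtColor(p,cv2.COLOR_RGB2HSV)
    m=cv2.inRange(hsv,(95,100,40),(125,255,255)); m=cv2.erode(m,np.ones((3,3)))>0
    m&=(np.hypot(W[...,0]-c[0],W[...,1]-c[1])<.025)&(W[...,2]>z0)&(W[...,2]<z1)
    Q=W[m];zm=(z0+z1)/2
    f=lambda a:np.hypot(Q[:,0]-a[0]-a[2]*(Q[:,2]-zm),Q[:,1]-a[1]-a[3]*(Q[:,2]-zm))-.0105
    s=least_squares(f,[c[0],c[1],0,0],loss='soft_l1',f_scale=.001)
    return len(Q),np.round(s.x,4),np.std(f(s.x)).round(4)
E
python3 - <<'E'
from h import *
s=env.sense();env.movel([s['ee_pos'][0],s['ee_pos'][1],.30])
env.reach([.432,.243,.30],down(-1.33))
env.movel([.432,.243,.205],rate=.1);env.pause(.5)
s=env.sense();T=s['ee_pos'];print(s['t'],T,s['gripper_width'])
for c in ['wrist','scene','side']:
    p,d,W=cloud(c);print(c,rodaxis(p,W,T[2]-.069,T[2]+.03),bore(W))
    for n in ['alignment_rod','rod_center','ring_center']:
        r=tip_of(c,n); print(n,[(np.round(q['at'],4).tolist(),round(q['score'],2)) for q in r[:2]])
    cv2.imwrite('pics/f_%s.png'%c,p[:,:,::-1])
E
```

```text
30.3083 [0.43201204 0.24301533 0.20507133] 0.020699075515387154
wrist (1243, array([0.4307, 0.2435, 0.0132, 0.0064]), np.float64(0.0019)) [(-1, 285, array([0.4374, 0.2457]), 0.0322)]
alignment_rod [([0.4293, 0.2432, 0.1338], 0.82)]
rod_center []
ring_center [([0.4288, 0.2408, 0.0691], 0.59)]
scene (155, array([ 0.4331,  0.2422, -0.0037,  0.022 ]), np.float64(0.0006)) [(-1, 116, array([0.4348, 0.2454]), 0.0364), (0, 56, array([0.431 , 0.2439]), 0.0196)]
alignment_rod [([0.4323, 0.2414, 0.1362], 0.75), ([0.4726, -0.3561, -0.0002], 0.32)]
rod_center [([0.4307, 0.2441, 0.1845], 0.74)]
ring_center [([0.4303, 0.2415, 0.073], 0.7)]
side (57, array([ 0.4305,  0.2431,  0.0698, -0.0248]), np.float64(0.0016)) [(-1, 81, array([0.4338, 0.2483]), 0.0365)]
alignment_rod [([0.4331, 0.2421, 0.1345], 0.45), ([0.703, -0.2684, 0.0005], 0.37)]
rod_center [([0.4334, 0.2429, 0.1849], 0.49)]
ring_center []
```

View pics/f_wrist.png

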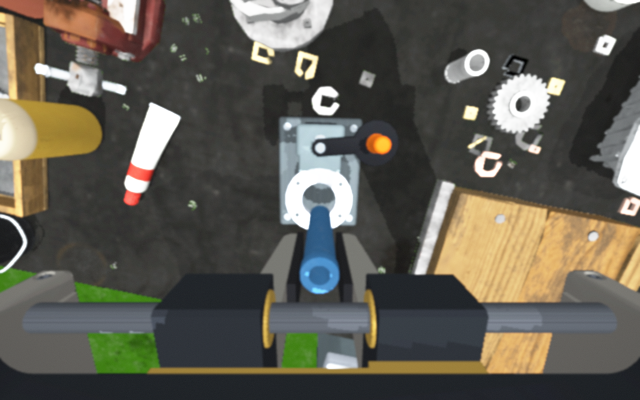

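Run:
```python
from h import *
env.movel([.4316,.2442,.165],rate=.06);env.pause(.5)
s=env.sense();T=s['ee_pos'];print(s['t'],T)
ims=[]
for c in ['wrist','scene','side']:
    p,d,W=cloud(c);print(c,rodaxis(p,W,T[2]-.067,T[2]+.03),bore(W))
    ims.append(p[:,:,::-1])
i=viewer.camera_info('scene')
def crop(c,im):
    i=viewer.camera_info(c);K=np.array(i['intrinsics']);q=np.array(i['rotation']).T@(np.array([.432,.244,.1])-i['eye'])
    u=int(K[0,2]-K[0,0]*q[0]/q[2]);v=int(K[1,2]+K[1,1]*q[1]/q[2])
    return cv2.resize(im[v-40:v+40,u-40:u+40],(380,380),interpolation=cv2.INTER_CUBIC)
cv2.imwrite('pics/g.png',np.hstack([crop('scene',ims[1]),crop('side',ims[2])]))
```

```text
32.225 [0.43162903 0.24422639 0.16507676]
wrist (1217, array([0.4303, 0.2447, 0.013 , 0.0065]), np.float64(0.0019)) [(-1, 340, array([0.4379, 0.2458]), 0.032)]
scene (128, array([0.4325, 0.2431, 0.0059, 0.0233]), np.float64(0.0006)) [(-1, 165, array([0.4348, 0.245 ]), 0.0322)]
side (53, array([ 0.4257,  0.245 , -0.1606,  0.042 ]), np.float64(0.0015)) [(-1, 113, array([0.4344, 0.2494]), 0.0318)]
```

View pics/g.png

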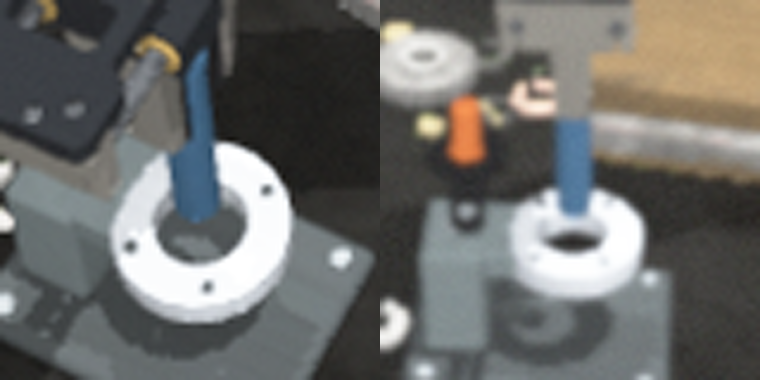

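Run:
```python
from h import *
env.movel([.4316,.2442,.108],rate=.03);env.pause(.5)
s=env.sense();T=s['ee_pos'];print(s['t'],T,s['gripper_width'],s['wrist_force'],np.abs(s['joint_velocities']).max())
ims={}
for c in ['wrist','scene','side']:
    p,d,W=cloud(c);print(c,rodaxis(p,W,.082,.138),bore(W));ims[c]=p[:,:,::-1]
    for n in ['alignment_rod','rod_center','ring_center','cover_knob','piston','spacer','gear']:
        r=tip_of(c,n); print(n,[(np.round(q['at'],4).tolist(),round(q['score'],2)) for q in r[:1]])
def crop(c,im):
    i=viewer.camera_info(c);K=np.array(i['intrinsics']);q=np.array(i['rotation']).T@(np.array([.432,.244,.08])-i['eye'])
    u=int(K[0,2]-K[0,0]*q[0]/q[2]);v=int(K[1,2]+K[1,1]*q[1]/q[2])
    return cv2.resize(im[v-32:v+32,u-32:u+32],(380,380),interpolation=cv2.INTER_CUBIC)
w=cv2.resize(ims['wrist'][130:330,220:420],(380,380))
cv2.imwrite('pics/i.png',np.vstack([np.hstack([crop('scene',ims['scene']),crop('side',ims['side'])]),np.hstack([w,w*0])])[:600])
```

```text
34.925 [0.43158878 0.24420028 0.10799598] 0.020591353113949665 [-0.09626795  0.27550511 -0.3123964 ] 0.0010431259082911547
wrist (962, array([0.4304, 0.2448, 0.0318, 0.0164]), np.float64(0.002)) [(-1, 314, array([0.4423, 0.247 ]), 0.03)]
alignment_rod [([0.43, 0.2438, 0.0332], 0.58)]
rod_center [([0.4272, 0.2418, 0.0952], 0.9)]
ring_center [([0.4311, 0.2412, 0.0694], 0.72)]
cover_knob []
piston []
spacer [([0.6053, 0.1137, -0.0017], 0.63)]
gear [([0.5901, 0.0319, -0.0031], 0.97)]
scene (25, array([0.4327, 0.2449, 0.0078, 0.0736]), np.float64(0.0004)) [(-1, 121, array([0.4255, 0.2439]), 0.0278)]
alignment_rod [([0.4328, 0.2443, 0.0398], 0.53)]
rod_center [([0.4318, 0.2458, 0.0878], 0.66)]
ring_center [([0.43, 0.243, 0.072], 0.98)]
cover_knob [([0.4346, 0.2424, 0.039], 0.28)]
piston []
spacer []
gear [([0.5901, 0.0288, 0.003], 0.58)]
side (10, array([0.4562, 0.2622, 1.0241, 0.707 ]), np.float64(0.001)) [(-1, 131, array([0.4348, 0.248 ]), 0.0305)]
alignment_rod [([0.4315, 0.245, 0.0348], 0.56)]
rod_center [([0.4312, 0.2431, 0.0914], 0.38)]
ring_center [([0.4331, 0.2421, 0.0692], 0.68)]
cover_knob [([0.5056, 0.2014, 0.1035], 0.69)]
piston [([0.7044, -0.2703, -0.0001], 0.5)]
spacer [([0.6094, 0.1188, -0.0027], 0.53)]
gear [([0.5909, 0.0322, 0.0041], 0.87)]
```

View pics/i.png

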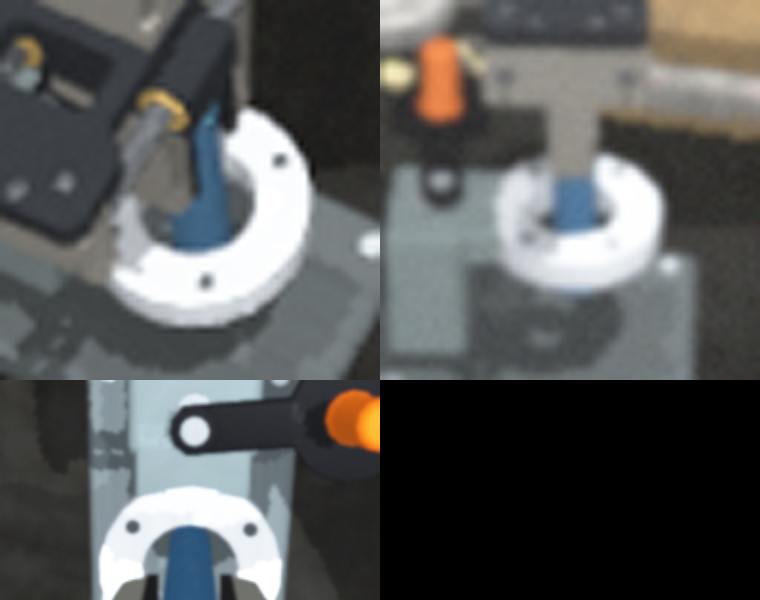

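Run:
```python
from h import *
t=np.linspace(0,2*np.pi,60)
for c in ['scene','side']:
    im=cv2.imread('pics/f_%s.png'%c);i=viewer.camera_info(c);K=np.array(i['intrinsics']);R=np.array(i['rotation']);e=np.array(i['eye'])
    def proj(X):
        q=(np.asarray(X)-e)@R;return np.stack([K[0,2]-K[0,0]*q[:,0]/q[:,2],K[1,2]+K[1,1]*q[:,1]/q[:,2]],1)
    S=8
    def render(polys):
        m=np.zeros((400,640),np.uint8);
        big=np.zeros((100*S,100*S),np.uint8)
        for k,P in enumerate(polys):
            cv2.fillPoly(big,[np.round((P-o)*S).astype(np.int32)],255 if k==0 else 0)
        return cv2.resize(big,(100,100),interpolation=cv2.INTER_AREA)/255.
    u,v=proj([[.432,.244,.1]])[0];o=np.array([int(u)-50,int(v)-50])
    C=im[o[1]:o[1]+100,o[0]:o[0]+100];hsv=cv2.cvtColor(C,cv2.COLOR_BGR2HSV)
    white=((hsv[...,1]<60)&(hsv[...,2]>165)).astype(float)
    blue=(cv2.inRange(hsv,(95,90,40),(125,255,255))>0).astype(float)
    circ=lambda x,y,r,z:np.c_[x+r*np.cos(t),y+r*np.sin(t),0*t+z]
    hull=lambda A:cv2.convexHull(A.astype(np.float32))[:,0]
    ringmask=np.zeros((100,100));
    P0=hull(proj(np.r_[circ(.432,.244,.042,.078),circ(.432,.244,.042,.062)]));ringmask=render([P0])
    best=[]
    g=np.arange(-.006,.0061,.0005)
    for a in g:
        for b in g:
            x,y=.432+a,.244+b
            M=render([hull(proj(np.r_[circ(x,y,.036,.078),circ(x,y,.036,.062)])),proj(circ(x,y,.019,.078))])
            best.append((np.abs(M-white)[ringmask>.5].sum(),x,y))
    best.sort();b=np.array(best[:8]);print(c,'ring',b[0],b[:,1:].mean(0))
    # rod: exposed part below fingers: foot z .134 to .175; clip to z range
    P1=hull(proj(np.r_[circ(.432,.243,.020,.175),circ(.432,.243,.020,.125)]));rm=render([P1]);best=[]
    for a in g:
        for bb in g:
            x,y=.432+a,.243+bb
            M=render([hull(proj(np.r_[circ(x,y,.0105,.30),circ(x,y,.0105,.134)]))])
            best.append((np.abs(M-blue)[rm>.5].sum(),x,y))
    best.sort();b=np.array(best[:8]);print(c,'rod',b[0],b[:,1:].mean(0), 'image-right dir',np.round(R[:2,0],2))
```

```text
scene ring [192.46666667   0.4315       0.244     ] [0.4313125 0.243875 ]
scene rod [85.6     0.4335  0.2405] [0.4343125 0.24025  ] image-right dir [-0.77 -0.63]
side ring [103.48627451   0.4295       0.2475    ] [0.4294375 0.2475625]
side rod [56.32941176  0.4325      0.243     ] [0.433 0.243] image-right dir [-0.96 -0.29]
```

Run:
```python
from h import *
t=np.linspace(0,2*np.pi,90)
vis=[]
for c in ['scene','side']:
    im=cv2.imread('pics/f_%s.png'%c);i=viewer.camera_info(c);K=np.array(i['intrinsics']);R=np.array(i['rotation']);e=np.array(i['eye'])
    def proj(X):
        q=(np.asarray(X)-e)@R;return np.stack([K[0,2]-K[0,0]*q[:,0]/q[:,2],K[1,2]+K[1,1]*q[:,1]/q[:,2]],1)
    circ=lambda x,y,r,z:np.c_[x+r*np.cos(t),y+r*np.sin(t),0*t+z]
    g=cv2.GaussianBlur(im,(0,0),.8)
    Rr=R[:2,0]/np.linalg.norm(R[:2,0]); F=np.array([-Rr[1],Rr[0]])
    def fit(chan,rad,z,sgn,arc):
        # edge strength: intensity outside minus inside along the circle, over arc mask
        best=[]
        for a in np.arange(-.006,.00601,.00025):
            for b in np.arange(-.006,.00601,.0005):
                x,y=np.array([.432,.2435])+a*Rr+b*F
                k=arc
                A=proj(circ(x,y,rad+.0015,z))[k].astype(np.float32);B=proj(circ(x,y,rad-.0015,z))[k].astype(np.float32)
                s=lambda P:cv2.remap(chan,P[None,:,0].copy(),P[None,:,1].copy(),cv2.INTER_LINEAR)[0]
                best.append((sgn*(s(A)-s(B)).mean(),a*1000,b*1000))
        best.sort(reverse=True);return np.round(best[0],2),np.round(np.mean(best[:6],0),2)
    gray=cv2.cvtColor(g,cv2.COLOR_BGR2GRAY).astype(np.float32)
    all_=np.ones(len(t),bool)
    print(c,'outer',fit(gray,.036,.078,-1,all_),'bore',fit(gray,.019,.078,1,all_))
    # rod lateral: edges of blueness along image-right at heights .142-.165
    bl=(g[...,0].astype(np.float32)-g[...,2])
    res=[]
    for a in np.arange(-.006,.00601,.00025):
        x,y=np.array([.432,.2435])+a*Rr;v=0
        for z in np.arange(.141,.166,.003):
            for sg in(-1,1):
                r=lambda d:(proj([[*(np.array([x,y])+sg*(.0105+d)*Rr),z]])[0]).astype(np.float32)
                s=lambda p:cv2.remap(bl,p[None,None,:1].copy(),p[None,None,1:].copy(),cv2.INTER_LINEAR)[0,0]
                v+=s(r(-.0015))-s(r(.0015))
        res.append((v,a*1000))
    res.sort(reverse=True);print('  rod lateral',np.round(res[:3],2).tolist(),Rr)
```

```text
scene outer (array([61.39,  0.25, -1.5 ]), array([61.1 ,  0.29, -1.58])) bore (array([61.36, -0.25, -0.5 ]), array([60.93, -0.29, -0.42]))
  rod lateral [[576.11, 0.25], [574.05, 0.0], [572.85, 0.5]] [-0.77422315 -0.63291273]
side outer (array([38.2 ,  1.25, -3.5 ]), array([38.11,  1.08, -3.67])) bore (array([26.6, -1. , -2.5]), array([26.56, -1.  , -2.75]))
  rod lateral [[546.22, -0.75], [542.98, -0.5], [540.39, -1.0]] [-0.95725285 -0.28925244]
```

Run:
```python
from h import *
s=env.sense();print(s['t'],s['ee_pos'],s['gripper_width'],s['wrist_force'])
workorder.finish_job()
```

```text
36.125 [0.4316011  0.24421206 0.10800662] 0.020359443589888608 [ 0.48879625  0.55835602 -1.2034857 ]
the job is handed in; nothing more can be done
```

I swung the dust cover aside, drew the rod out of the sleeve and lowered it through the ring. I handed the job in at 36.1 s with the gripper still holding the rod. No verdict was reported.

**Last checks:**
- **Cover:** the knob was measured at about (0.505, 0.201) m, which puts the cover near 1.6 rad.
- **Grip:** the finger opening was 20.4 mm on the 21 mm rod, at the 25 N grip set when I took it. The wrist force was under 1.5 N, so I saw no sign of contact.
- **Foot height:** the commanded height gives 37 mm. The three cameras read 33, 35 and 40 mm, all within the 22 to 52 mm band.
- **Upright:** the rod's lean measured about 0.02 rad just above the ring. At the end too little of the rod showed to measure it well; the wrist camera, the best view left, gave about 0.04 rad.
- **Centring:** comparing the rod's edges with the ring's in the scene and side pictures taken just before lowering gave about 1 mm or less, after allowing for the last small move. The wrist picture agreed.
- **Bystanders:** the gear, spacer and piston were found within about 7 mm of where they were first seen.

**Disagreements:**
- **Centring:** one silhouette fit disagreed and suggested 3 to 4 mm. I discounted it because its mask fitted poorly and the wrist view contradicted it. The two depth-based estimates differed by about 1.5 mm in opposite directions.
- **Scene camera:** at the end it missed the piston and spacer and placed the knob wrongly with a low score. I used the side and wrist views for those.

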